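Close and lock the jig over a sculpture spike

TASK

Close and lock the clamping jig over the spike that stands in it: with the outside of closed fingers, push the upright steel pin along the long leg of its L-shaped slot until it stops at the corner, then push it sideways along the short leg all the way to the end. Only push the pin, never take it between the fingers, and leave the spike in the jig and the things around it standing where they are. Finish clear of everything.

Things in the scene. Friction and masses are not known exactly. Their poses are not given: they have to be found in the camera images.
- jig: The clamping jig, fixed to the bench, placed and turned differently each time: plywood base 12 mm thick; origin under it on the bench, z up; base spans x -90 to 90, y -165 to 175 mm. On it a flat steel gate plate with an L-shaped slot, x -60 to 60, y -145 to 20, top 42 mm above the bench; only bolt heads 3 mm high and the pin stand above the plate.
- slot_corner (a point): Corner of the L-shaped slot, on the slot's centre line, level with the gate plate's top: jig (-20, -20) mm. The slot is 24 mm wide. The pin's axis stands over this point when the jaw is closed and the pin not yet locked.
- slot_open (a point): Where the pin's axis stands with the jaw fully open, at the start of the long leg, level with the gate plate's top: jig (-20, -100) mm. The long leg runs from here along jig +y, 80 mm to the corner.
- slot_end (a point): Where the pin's axis stands when locked, at the end of the short leg, level with the gate plate's top: jig (15, -20) mm. The short leg runs to here from the corner along jig +x, 35 mm.
- pin_mid (a point): Point on the axis of the upright steel pin, a plain cylinder 18 mm across standing out of the slot; halfway up its visible part. Its top is 26.5 mm above this point, 53 mm above the gate plate. Guided from below: it stays upright, cannot be lifted out, has 3 mm play at each side in the slot, stays where it is left, and takes about 2 to 4 N to push either way.
- jaw (a joint): Travel of the jaw, and of the pin with it, along jig +y (the long leg), in m: 0 is open, 0.08 is closed, against the stop at the corner. It starts between 0 and 0.025. The jaw is a dark steel slide under the gate plate with a fork that passes over the spike's foot with 4 mm to spare.
- pin (a joint): Travel of the pin along jig +x (the short leg), in m: 0 in the long leg, 0.035 at the end of the short leg (locked, against its stop). The gate's inner corner keeps it below about 0.003 until the jaw has passed about 0.074.
- shell_mid (a point): Centre of the loose spike that stands in the jig, halfway up it: a white cone 85 mm high with a brass-coloured point, 54 mm across, on a round foot 76 mm across and 6 mm thick, standing on the jig's base at about jig (0, 115) mm between three low pegs. Stays there.
- spare_mid (a point): Centre, halfway up, of a loose bystander standing on the bench beyond the jig: white cone 90 mm high, 60 mm across, with a brass-coloured point.
- gluepot_mid (a point): Centre, halfway up, of a loose bystander standing on the bench on the robot's side of the jig: white jar 60 mm high, 54 mm across, black cap.
- driver_grip (a point): Grip of a loose screwdriver, 190 mm long, black handle, lying on the bench to the right of the jig, a bystander.
Mind the look-alikes: they are no part of the job. Leave any orange or pink look-alike of the part that bears shell_mid alone.

How it is judged (in metres and radians):
On the way:
1. the pin is pushed along the long leg to the corner, the jaw closed (value of joint jaw above 0.072 m), for 0.05 s.
At the end, for the whole second after the job is handed in: The jaw is closed (beyond 72 of 80 mm) and the pin is at the end of the short leg (beyond 30 of 35 mm), both at rest; the spike still stands upright in the jig within 12 mm of its place (value of joint jaw above 0.072 m and value of joint pin above 0.03 m and velocity of joint jaw between -0.005 and 0.005 m/s and velocity of joint pin between -0.005 and 0.005 m/s and distance of shell_mid from where it was at the start of the episode below 0.012 m and angle between shell_mid's own z axis and vertical below 0.15 rad); the robot touches nothing.
It fails at once if the pin is taken between the fingers (horizontal distance between the grasp point and pin_mid below 0.01 m and height (world z) of the grasp point below 0.108 m).
It fails at once if the spike in the jig is lifted, tipped or shifted (distance of shell_mid from where it was at the start of the episode above 0.015 m or angle between shell_mid's own z axis and vertical above 0.3 rad).
It fails at once if a bystander (spare spike, jar, screwdriver) is moved by more than 20 mm (distance of any of spare_mid, gluepot_mid, driver_grip from where it was at the start of the episode above 0.02 m).
It also fails if it takes over 40 s, if anything falls off the work surface, if the arm or the gripper's body presses on something with over 40 N, if the wrist force passes 120 N, or if a joint passes its speed limit or range.

ROBOT

A 6-joint arm with a two-finger parallel gripper is mounted at the origin on the work surface. World frame = base frame: x ahead of the robot, y to its left, z up, the work surface at z = 0. Lengths are in mm, angles in degrees, forces in N, time in s.
With the tool pointing down it reaches from about 350 to 850 mm from the base axis. Payload 8.1 kg.
Tool frame: the origin (TCP) lies midway between the tips of the shut fingers; the grasp point (between the pads) lies 19 mm behind it (r.grasp_offset is the distance from the TCP to the grasp point, in mm); z points along the fingers, x is the direction in which the jaws open and shut, and the axes are right-handed (so a half turn about z gives the same grasp; the last joint's range is limited). The gripper opens to 85 mm and grips with 20 to 120 N. Pads are 22 mm wide; open, the fingers measure 114 mm over their backs; the gripper's body (76 mm by 85 mm) begins 54 mm behind the grasp point. The pads swing forward as they close: fully open they stand 13 mm farther back than shut.
Start: joints at [63.633, 7.471, 85.268, -0, 87.261, -4.893], TCP at [219.631, 558.361, 204.192] pointing down, gripper open.
Joint ranges: [-169.43, 169.43], [-51.17, 129.36], [1.28, 143.12], [-76.62, 256.62], [0, 156.53], [-152.29, 152.29]. Speed limits (degrees/s): [136.94, 136.94, 159.86, 180, 180, 180].

INTERFACE

Orientations are given as [roll, pitch, yaw] about the fixed x, y, z axes, in that order (R = Rz(yaw) Ry(pitch) Rx(roll)).
In Python, from bench import r, optics, hand_in gives the robot as it stands.
- The arm moves only by the shell command python3 -m pendant 'ROWS' [FORCE]. ROWS is JSON, a list of rows, each a list of 5 numbers: the opening, from 0 (shut) to 1 (fully open), then the shift along the tool's x, y, z in mm, then the turn about the tool's z in degrees. A call has 1 to 10 rows; each row shifts and turns the commanded pose from where the row before left it, along the tool's axes as they then stand; what a row does not reach is not made up. A row lasts 1/10 s, in which the tool goes at most 50 mm and 8.59 degrees, less where a joint would pass 70% of its speed; a pose out of reach is approached as far as the arm can. A call with a gripper value outside its range is refused whole. The fingers move at their own pace and stop on an object; FORCE is the grip in N (left out, the last holds). Time passes only in rows, so rows that do not move let the fingers close. It gives the time, the measured TCP pose, the force and the opening at its end, in the units of the state.
- r.sense(): the state, without advancing time (a new reading comes with each control period).
- optics.snapshot(name): name is "scene" or "top" or "wrist"; returns (picture, depth): 420x560x3 uint8, blue, green, red; 420x560 float32, mm along the optical axis (not along the pixel's ray), 0 where there is no reading.
- optics.camera_params(name): a dict with "camera_matrix" (3x3 intrinsics, pixels), "k1" (the pictures are not rectified: a ray, as slopes to the right and down, at radius r is drawn at 1 + k1 r^2 times it, then the intrinsics apply), "eye" and "orientation" of the camera in the world. Camera axes: x right, y down, z forward; pixel columns grow to the right and rows downward; lengths in mm; the calibration is good to about 2 mm. A picture is of the moment at which its call begins: read the wrist's pose just before it. camera_params takes no time and is no camera call; for the wrist camera it gives the pose at the moment of the call.
- hand_in(): hands the job in, once; it reports no verdict.
Trained networks look in the newest picture that a camera, given by its name, has taken for a name from the list of things; names that differ only in an ending like _2 or _b are one class to them, and where a whole thing is asked for, a point or a joint stands for the part that bears it (a point fixed in the world has none). Each returns a list of dicts, best first, with "score" (0 to 1); they miss things now and then, are a little off and sometimes report something else, mostly with a low value. They report only what shows in the picture. A call takes as long as a camera call. They do not tell look-alikes from the thing itself.
- optics.search_frame(camera, query): "at" ([x, y, z] in mm, in world coordinates, good to about 4 mm: the middle of the surface that is visible of it).
The state is a dict: "time": time; "joint_pos": joint angles; "qd": joint speeds; "joint_efforts": joint torques, N m; "tool_pos": TCP position; "tcp_rot": TCP orientation; "ft_force": force on the tool from outside, world axes, zero at the start; "wrist_torque": the same for the moment, N m; "finger_gap": finger opening in mm.
Only numpy, scipy, OpenCV 4.12 (cv2) and the standard library are available. Lean on these libraries where they do the work, as an engineer would, in place of code of your own. Each camera call takes 0.05 s, during which the arm holds its last target. There are 200 camera calls.

## Working session

There is one attempt and no reset: what is moved stays moved. The work goes in short steps, Python scripts to look and compute and a shell command to move; the robot and the scene stay as the last step left them, time stands still between calls to the robot, and variables do not carry over. Pictures are saved under pics/ and viewed, about 8 in all and at most 12, crops included, and the job is handed in when it is done.

```bash
ls; mkdir -p pics; python3 - <<'E'
from bench import r, optics
import cv2
print(r.sense())
for c in("top","scene"):
    p,d=optics.snapshot(c); cv2.imwrite(f"pics/{c}0.png",p)
    for q in["pin_mid","slot_corner","slot_open","slot_end","jig","shell_mid","spare_mid","gluepot_mid","driver_grip"]:
        try: print(c,q,[([round(v) for v in x["at"]],round(x["score"],2)) for x in optics.search_frame(c,q)][:4])
        except Exception as e: print(q,e)
    print(optics.camera_params(c))
E
```

```text
pics
{'time': 0.0, 'joint_pos': array([ 6.36328661e+01,  7.51416869e+00,  8.53319562e+01,  2.55422354e-04,
        8.72620338e+01, -4.89168256e+00]), 'qd': array([-0.02476986,  0.06467327,  0.00864364,  0.03135782, -0.02635223,
        0.05909297]), 'joint_efforts': array([-1.02929021e-04, -5.69387877e+01, -5.00562251e+01, -2.45518795e-04,
        1.42746998e-02,  5.09645156e-05]), 'tool_pos': array([219.34824032, 557.79908192, 203.1286301 ]), 'tcp_rot': array([-1.79990523e+02,  1.07742924e-01,  6.85245452e+01]), 'ft_force': array([-0.21491543, -0.67354353, -0.22610485]), 'wrist_torque': array([ 0.01153471, -0.02346589, -0.01736418]), 'finger_gap': 85.12340601698303}
top pin_mid [([524, 38, 100], 0.58)]
top slot_corner [([528, 132, 18], 0.64)]
top slot_open [([524, 127, 13], 0.58)]
top slot_end [([527, 130, 9], 0.74)]
top jig [([532, 127, 12], 0.72)]
top shell_mid [([547, 396, 6], 0.84), ([507, 245, 16], 0.75), ([340, 343, 9], 0.66)]
top spare_mid [([695, 100, 38], 0.95)]
top gluepot_mid [([364, 233, 59], 0.73)]
top driver_grip [([536, -105, 21], 0.7)]
{'camera_matrix': array([[542.4
[... 339 characters left out ...]

scene slot_corner [([547, 146, 11], 0.59)]
scene slot_open [([546, 152, 13], 0.76)]
scene slot_end [([546, 148, 14], 0.6)]
scene jig [([547, 146, 18], 0.61)]
scene shell_mid [([564, 405, 7], 0.97), ([516, 257, 26], 0.81), ([354, 355, 12], 0.78)]
scene spare_mid [([716, 113, 35], 0.84)]
scene gluepot_mid [([543, 150, 10], 0.53)]
scene driver_grip [([543, -108, 20], 0.64)]
{'camera_matrix': array([[467.47333119,   0.        , 274.58997372],
       [  0.        , 467.47333119, 207.84637524],
       [  0.        ,   0.        ,   1.        ]]), 'k1': 0.0354581400821064, 'eye': array([923.64074326, 588.41246113, 966.20106391]), 'orientation': array([-145.33321525,   -0.93346255,  144.59204863])}
```

View pics/top0.png

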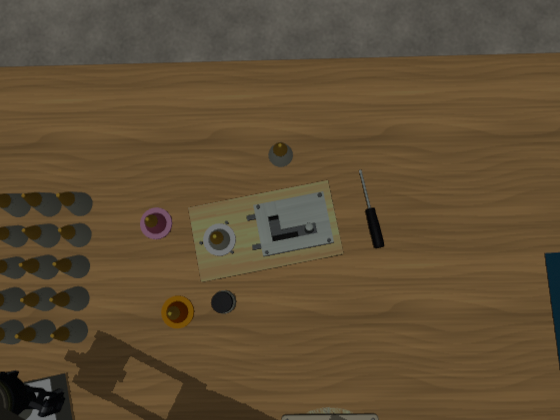

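View pics/scene0.png

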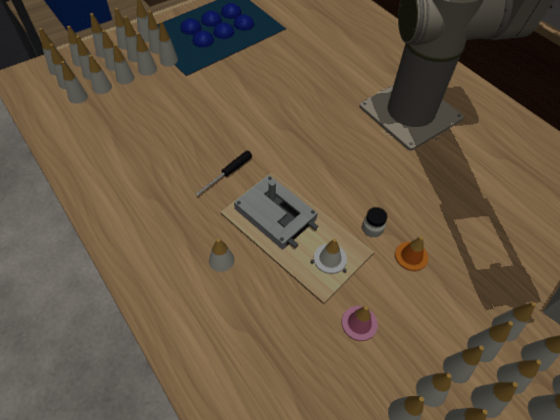

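The top view shows:
- The jig is at about (265,230), with jig +y to the left and jig +x up.
- The pin is at (309,228). The slot corner is near (272,236) and the short leg runs up to (272,218).
- The white spike in the jig is at (219,238). The orange (178,311) and pink (156,223) look-alikes stand outside the jig, so I leave them alone.
- The jar is at (223,302), the spare spike at (281,154) and the screwdriver at (373,225).

Next I measure the jig pose from depth.

```bash
cat > h.py <<'E'
import numpy as np, cv2
from scipy.spatial.transform import Rotation as R
def cloud(p,d):
    K=p["camera_matrix"];h,w=d.shape
    v,u=np.mgrid[:h,:w].astype(float)
    x=(u-K[0,2])/K[0,0];y=(v-K[1,2])/K[1,1]
    rd=np.hypot(x,y);rr=rd.copy()
    for _ in range(5): rr=rd/(1+p["k1"]*rr**2)
    s=np.where(rd>0,rr/np.maximum(rd,1e-9),1)
    c=np.stack([x*s*d,y*s*d,d],-1)
    W=c@R.from_euler('xyz',p["orientation"],degrees=True).as_matrix().T+p["eye"]
    W[d<=0]=np.nan
    return W
E
python3 - <<'E'
from bench import r, optics
from h import *
for c in("top","scene"):
    p,d=optics.snapshot(c); W=cloud(optics.camera_params(c),d)
    x,y,z=W[...,0],W[...,1],W[...,2]
    roi=(x>420)&(x<640)&(y>-60)&(y<320)
    print(c,"bench z",np.nanmedian(z[(x>600)&(x<660)&(y>200)&(y<300)]))
    for lo,hi,n in((6,55,"base"),(36,48,"gate")):
        m=roi&(z>lo)&(z<hi)
        m=cv2.morphologyEx(m.astype(np.uint8),cv2.MORPH_OPEN,np.ones((3,3)))
        k,l,st,_=cv2.connectedComponentsWithStats(m); b=1+np.argmax(st[1:,4]); P=W[l==b]
        print(n,len(P),cv2.minAreaRect(P[:,:2].astype(np.float32)),np.median(P[:,2]))
    for lo,hi in((58,78),(78,105)):
        m=roi&(z>lo)&(z<hi)&(y<130); P=W[m]; print("pin",len(P),P.mean(0) if len(P) else 0, P.max(0) if len(P) else 0)
    sp=(x>480)&(x<540)&(y>200)&(y<280)&(z>40); print("shell",W[sp].mean(0),W[sp].max(0))
E
```

```text
top bench z 0.16274996225365612
base 10511 ((528.9942016601562, 140.10060119628906), (180.56329345703125, 340.28131103515625), 10.212143898010254) 14.336841121880752
gate 2988 ((540.55517578125, 73.53144073486328), (120.4448013305664, 165.12509155273438), 10.155363082885742) 41.95323298066444
pin 8 [519.39713225  40.63317673  66.7147097 ] [522.00550321  46.61420109  73.13091412]
pin 55 [525.46956104  39.40473124  94.10751415] [534.80171089  47.18720523  99.34025377]
shell [506.04242056 243.76854273  66.92575357] [529.34309663 266.7207497  101.87708437]
scene bench z -0.008111034210401158
base 8745 ((527.0476684570312, 140.2521209716797), (182.8818817138672, 342.03790283203125), 9.772579193115234) 13.991925731794595
gate 2374 ((538.6359252929688, 73.83811950683594), (122.76653289794922, 168.8282470703125), 10.453301429748535) 41.873630134390396
pin 34 [527.54378451  45.51715611  67.78566682] [533.46356214  49.30805172  77.45030129]
pin 62 [526.10842004  42.86363793  90.61300021] [533.80747901  51.06745154  97.35705467]
shell [514.00217524 253.70591556  65.90911503] [527.78177404 269.30495102  99.89200817]
```

```bash
cat >> h.py <<'E'
O=np.array([529.0,135.2]);A=np.radians(10.15)
ex=np.array([np.cos(A),np.sin(A)]);ey=np.array([-np.sin(A),np.cos(A)])
def jig(p): q=np.array(p[:2])-O; return np.round([q@ex,q@ey],1)
def togo(s,jx,jy,z):
    T=R.from_euler('xyz',s["tcp_rot"],degrees=True).as_matrix()
    g=O+jx*ex+jy*ey
    return np.round(T.T@(np.array([*g,z])-s["tool_pos"]),1)
E
python3 -m pendant '[[0,0,0,0,8.3],[0,0,0,0,8.3],[0,0,0,0,8.3],[0,0,0,0,8.3],[0,0,0,0,8.3],[0,0,0,0,8.4],[0,0,0,0,8.4],[0,0,0,0,0]]' 40
python3 -c "
from bench import r
from h import *
s=r.sense();print(s['tcp_rot'],s['finger_gap'],jig(s['tool_pos']),togo(s,-20,-132,150))"
```

```text
time: 1.9
tool_pos: [219.6, 558.4, 204.2]
tcp_rot: [-180.0, -0.0, 10.1]
ft_force: [0.3, 0.4, 0.6]
finger_gap: -0.1
[-1.79997148e+02 -4.11852443e-04  1.00842319e+01] -0.08849024450301288 [-230.   471.1] [210.6 602.8  54.2]
```

```bash
python3 -m pendant '[[0,14,40,0,0],[0,14,40,0,0],[0,14,40,0,0],[0,14,40,0,0],[0,14,40,0,0],[0,14,40,0,0],[0,14,40,0,0],[0,14,40,0,0],[0,14,40,0,0],[0,14,40,0,0]]'
python3 -m pendant '[[0,14,40,0,0],[0,14,40,0,0],[0,14,40,10,0],[0,14,40,10,0],[0,14,40,10,0],[0,0,0,10,0],[0,0,0,10,0],[0,0,0,0,0],[0,0,0,0,0]]'
python3 -c "
from bench import r,optics
from h import *
s=r.sense();print(s['tcp_rot'],jig(s['tool_pos']),togo(s,-20,-132,58))
for c in ('wrist','top','scene'):
  p,d=optics.snapshot(c);cv2.imwrite('pics/'+c+'1.png',p)
  W=cloud(optics.camera_params(c),d);J=np.stack([(W[...,:2]-O)@ex,(W[...,:2]-O)@ey],-1)
  m=(J[...,1]<-60)&(J[...,1]>-112)&(abs(J[...,0]+20)<25)&(W[...,2]>85)&(W[...,2]<105)
  print(c,m.sum(),J[m].mean(0),J[m].min(0),J[m].max(0),W[m].max(0))
a=cv2.resize(cv2.imread('pics/scene1.png')[130:330,150:420],None,fx=2,fy=2);cv2.imwrite('pics/sc1.png',a)
"
```

```text
time: 2.9
tool_pos: [429.1, 188.0, 204.5]
tcp_rot: [-180.0, -0.1, 10.5]
ft_force: [0.5, 0.1, 0.5]
finger_gap: -0.3
time: 3.8
tool_pos: [532.3, 6.3, 154.2]
tcp_rot: [-180.0, 0.0, 10.4]
ft_force: [0.2, -0.1, 0.6]
finger_gap: 0.0
[-1.79979593e+02  2.33862794e-02  1.03797752e+01] [ -19.5 -127.5] [-0.5  4.6 96.2]
wrist 445 [-21.03186152 -92.9738537 ] [ -29.57629131 -102.14377389] [-12.79564711 -84.77534887] [533.28380209  48.01610979  97.45775324]
top 35 [-20.64132705 -96.27896023] [ -28.60903164 -101.84100652] [-10.99583092 -91.17422299] [534.81858153  40.6595928   99.45079548]
scene 48 [-20.00735283 -91.32205369] [ -28.22621631 -101.29476875] [-12.34694021 -83.62956116] [533.29453931  48.87294603  97.30139903]
```

View pics/wrist1.png

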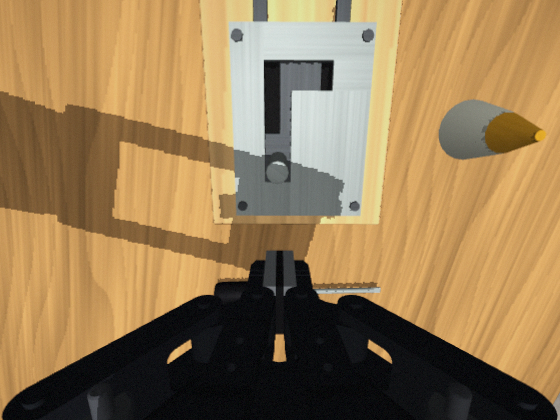

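View pics/sc1.png

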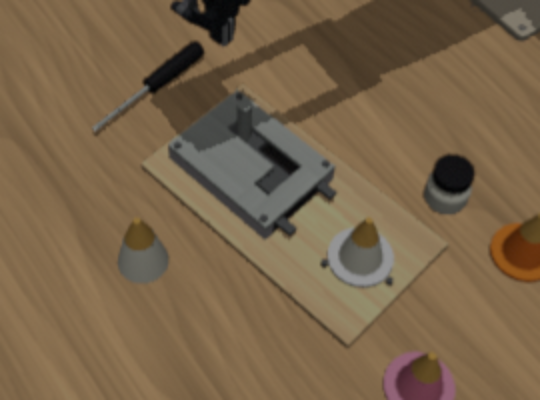

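The wrist view shows the pin at (278,172) in the long leg, with the corner near (278,75) and the short leg to the right. That matches the measured pose. The fingers at (280,265) are in line behind the pin, so I lower them.

```bash
python3 -m pendant '[[0,0,1,15,0],[0,0,1,15,0],[0,0,0,15,0],[0,0,0,15,0],[0,0,0,15,0],[0,0,0,10,0],[0,0,0,9,0],[0,0,0,0,0]]'
python3 -c "
from bench import r
from h import *
s=r.sense();print(s['tcp_rot'],jig(s['tool_pos']),togo(s,-21,-40,60))"
```

```text
time: 4.75
tool_pos: [532.1, 3.3, 58.6]
tcp_rot: [-180.0, 0.1, 10.2]
ft_force: [0.3, -0.5, -0.4]
finger_gap: -0.4
[-1.79963989e+02  1.34837027e-01  1.02233396e+01] [ -20.2 -130.4] [ -0.7 -90.4  -1.4]
```

```bash
python3 -m pendant '[[0,0,-8,0,0],[0,0,-8,0,0],[0,0,-8,0,0],[0,0,-8,0,0],[0,0,-8,0,0],[0,0,-8,0,0],[0,0,-8,0,0],[0,0,-8,0,0],[0,0,-8,0,0],[0,0,0,0,0]]'
python3 -c "
from bench import r
from h import *
s=r.sense();print(s['tcp_rot'],s['ft_force'],jig(s['tool_pos']),togo(s,-21,-40,60))"
```

```text
time: 5.75
tool_pos: [519.7, 75.4, 59.9]
tcp_rot: [-179.9, 0.1, 10.3]
ft_force: [0.5, 0.6, -0.1]
finger_gap: 0.0
[-1.79940096e+02  5.18451323e-02  1.02809679e+01] [ 0.46286126  0.61732494 -0.08309918] [-19.7 -57.2] [ -1.3 -17.2  -0.1]
```

```bash
python3 -m pendant '[[0,0,-4,0,0],[0,0,-4,0,0],[0,0,-4,0,0]]'; python3 -m pendant '[[0,0,-2,0,0],[0,0,-2,0,0]]'
python3 -c "
from bench import r,optics
from h import *
s=r.sense();print(s['tcp_rot'],s['ft_force'],jig(s['tool_pos']))
for c in ('scene','top'):
  p,d=optics.snapshot(c);cv2.imwrite('pics/'+c+'2.png',p)
a=cv2.resize(cv2.imread('pics/scene2.png')[150:290,200:380],None,fx=4,fy=4);cv2.imwrite('pics/sc2.png',a)
"
```

```text
time: 6.05
tool_pos: [517.8, 85.8, 59.8]
tcp_rot: [180.0, 0.1, 10.2]
ft_force: [-0.8, -2.5, 0.2]
finger_gap: -0.0
time: 6.25
tool_pos: [517.1, 89.9, 59.8]
tcp_rot: [180.0, 0.1, 10.2]
ft_force: [-0.6, -2.6, -1.0]
finger_gap: 0.1
[1.79998350e+02 5.22220691e-02 1.02258316e+01] [-0.59644826 -2.60465561 -1.02736904] [-19.7 -42.5]
```

View pics/sc2.png

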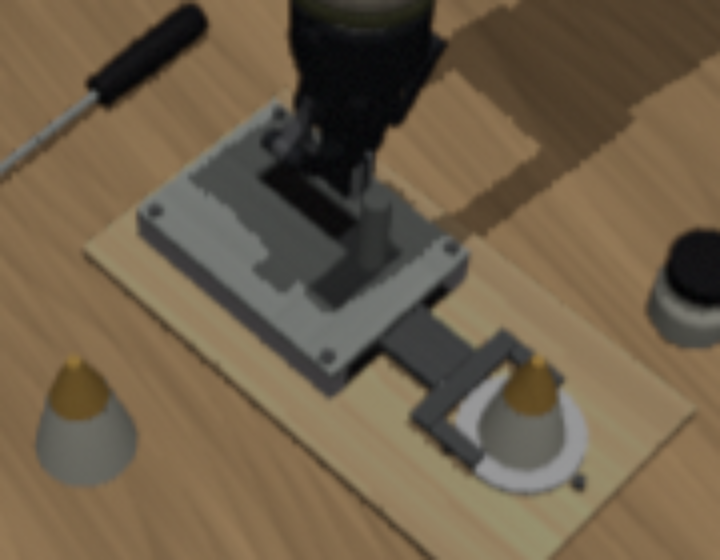

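The pin at (375,230) is nearly at the corner, and the fork surrounds the spike's foot. I keep pushing in small steps until it meets the stop.

```bash
for i in 1; do python3 -m pendant '[[0,0,-1.5,0,0],[0,0,-1.5,0,0]]'; done; python3 -m pendant '[[0,0,-1,0,0],[0,0,0,0,0]]'
```

```text
time: 6.55
tool_pos: [516.9, 92.7, 60.1]
tcp_rot: [180.0, 0.0, 10.2]
ft_force: [-0.7, -2.9, -1.9]
finger_gap: -0.0
time: 6.75
tool_pos: [516.9, 92.9, 60.1]
tcp_rot: [179.9, 0.0, 10.2]
ft_force: [0.7, -7.2, -1.3]
finger_gap: -0.3
```

```bash
python3 -c "
from bench import r,optics
from h import *
s=r.sense();print(s['ft_force'],jig(s['tool_pos']))
for c in ('scene','wrist'):
  p,d=optics.snapshot(c);cv2.imwrite('pics/'+c+'3.png',p)
  W=cloud(optics.camera_params(c),d);J=np.stack([(W[...,:2]-O)@ex,(W[...,:2]-O)@ey],-1)
  m=(J[...,1]<5)&(J[...,1]>-30)&(abs(J[...,0]+20)<25)&(W[...,2]>60)&(W[...,2]<105)
  print(c,m.sum(),J[m].mean(0),J[m].min(0),J[m].max(0),W[m].max(0)) if m.any() else 0
"
```

```text
[ 0.68533858 -7.23364651 -1.3431098 ] [-19.4 -39.5]
scene 111 [-18.05931228 -17.92953979] [-28.96714332 -29.29664477] [-11.28971712  -9.54691878] [521.96879066 122.19373216 102.62801917]
wrist 1894 [-21.20446411 -18.70204303] [-30.68687924 -29.07043972] [-12.71453976 -10.39412085] [521.17894499 121.16818833 104.97980334]
```

The pin is at the corner: contact force rose to 7 N and the finger position matches the closed jaw. Now I back off and go round to the -x side.

```bash
python3 -m pendant '[[0,0,10,0,0],[0,0,15,0,0],[0,-20,0,0,0],[0,-20,0,0,0],[0,0,-15,0,0],[0,0,-15,0,0],[0,0,-15,0,0],[0,0,0,0,0],[0,0,0,0,0]]'
python3 -c "
from bench import r
from h import *
s=r.sense();print(s['ft_force'],jig(s['tool_pos']),togo(s,15-23.5,-20,60))"
```

```text
time: 7.75
tool_pos: [474.3, 105.8, 60.4]
tcp_rot: [180.0, -0.0, 10.3]
ft_force: [-0.4, 0.2, 0.7]
finger_gap: -0.2
[-0.35074463  0.16807335  0.66900305] [-59.  -19.3] [50.5  0.8  0.5]
```

```bash
python3 -m pendant '[[0,5,0,0,0],[0,5,0,0,0],[0,5,0,0,0],[0,5,0,0,0],[0,5,0,0,0]]'; python3 -m pendant '[[0,5,0,0,0],[0,5,0,0,0],[0,5,0,0,0],[0,3,0,0,0]]'
python3 -c "
from bench import r
from h import *
s=r.sense();print(s['ft_force'],jig(s['tool_pos']))"
```

```text
time: 8.25
tool_pos: [498.6, 110.5, 60.0]
tcp_rot: [180.0, 0.1, 10.2]
ft_force: [-2.2, -0.9, 0.8]
finger_gap: 0.3
time: 8.65
tool_pos: [516.7, 114.0, 60.1]
tcp_rot: [180.0, 0.0, 10.2]
ft_force: [-1.9, -1.4, 0.6]
finger_gap: -0.0
[-1.88634978 -1.43961812  0.55746877] [-15.9 -18.7]
```

```bash
python3 -m pendant '[[0,2,0,0,0],[0,2,0,0,0],[0,1,0,0,0]]'; python3 -m pendant '[[0,1.5,0,0,0],[0,1.5,0,0,0]]';  python3 -m pendant '[[0,1,0,0,0],[0,0,0,0,0]]'
python3 -c "
from bench import r
from h import *
s=r.sense();print(s['ft_force'],jig(s['tool_pos']))"
```

```text
time: 8.95
tool_pos: [521.2, 114.9, 60.1]
tcp_rot: [-180.0, 0.0, 10.2]
ft_force: [-1.7, -1.5, 1.5]
finger_gap: -0.3
time: 9.15
tool_pos: [524.1, 115.4, 60.2]
tcp_rot: [-180.0, 0.0, 10.2]
ft_force: [-1.7, -1.0, -0.2]
finger_gap: -0.1
time: 9.35
tool_pos: [525.2, 115.6, 60.2]
tcp_rot: [-180.0, -0.0, 10.2]
ft_force: [-1.2, -0.8, -0.4]
finger_gap: -0.1
[-1.20034308 -0.79000272 -0.39926256] [ -7.2 -18.6]
```

```bash
python3 -m pendant '[[0,1.5,0,0,0],[0,1.5,0,0,0]]'; python3 -m pendant '[[0,1,0,0,0],[0,0,0,0,0]]'; python3 -c "
from bench import r,optics
from h import *
s=r.sense();print(s['ft_force'],jig(s['tool_pos']))
for c in ('scene','wrist'):
  p,d=optics.snapshot(c)
  W=cloud(optics.camera_params(c),d);J=np.stack([(W[...,:2]-O)@ex,(W[...,:2]-O)@ey],-1)
  m=(J[...,1]<5)&(J[...,1]>-45)&(abs(J[...,0]-16)<14)&(W[...,2]>75)&(W[...,2]<99)
  print(c,m.sum(),J[m].mean(0),J[m].min(0),J[m].max(0)) if m.any() else 0
"
```

```text
time: 9.55
tool_pos: [526.5, 115.8, 59.7]
tcp_rot: [-180.0, 0.2, 10.2]
ft_force: [-11.7, -4.1, 6.3]
finger_gap: 0.1
time: 9.75
tool_pos: [526.5, 115.8, 59.6]
tcp_rot: [180.0, 0.3, 10.2]
ft_force: [-13.2, -3.6, 7.7]
finger_gap: -0.4
[-13.1828285   -3.59054126   7.67272909] [ -5.9 -18.6]
scene 73 [ 15.87949922 -16.59112745] [  2.36567991 -27.53571133] [23.39754    -9.69975856]
wrist 1178 [ 13.49888041 -15.86545535] [  2.00025454 -28.05170412] [ 22.21165273 -10.23810781]
```

Force rose to about 13 N, so the pin is against its end stop at about jig x = 14 to 15. I retreat and check.

```bash
python3 -m pendant '[[0,-5,0,0,0],[0,-10,0,0,0],[0,-15,0,0,0],[0,0,0,-30,0],[0,0,0,-40,0],[0,0,0,-40,0],[0,-30,20,-30,0],[0,-40,20,0,0],[0,-40,20,0,0],[0,0,0,0,0]]'; python3 -m pendant '[[0,0,0,0,0],[0,0,0,0,0]]'; python3 -c "
from bench import r,optics
from h import *
s=r.sense();print(s['ft_force'],jig(s['tool_pos']))
for c in ('scene','top'):
  p,d=optics.snapshot(c);cv2.imwrite('pics/'+c+'4.png',p)
  W=cloud(optics.camera_params(c),d);J=np.stack([(W[...,:2]-O)@ex,(W[...,:2]-O)@ey],-1)
  for n,(a,b,lo,hi) in dict(pin=(16,-20,75,99),shell=(0,115,40,110)).items():
    m=(abs(J[...,1]-b)<25)&(abs(J[...,0]-a)<25)&(W[...,2]>lo)&(W[...,2]<hi)
    print(c,n,m.sum(),J[m].mean(0),J[m].min(0),J[m].max(0),W[m].mean(0)) if m.any() else 0
  print([(q,[np.round(x['at']) for x in optics.search_frame(c,q)[:1]]) for q in('spare_mid','gluepot_mid','driver_grip')])
a=cv2.resize(cv2.imread('pics/scene4.png')[140:290,180:400],None,fx=3,fy=3);cv2.imwrite('pics/sc4.png',a)
"
```

```text
time: 10.85
tool_pos: [398.9, 30.6, 200.1]
tcp_rot: [179.9, -0.0, 10.1]
ft_force: [1.0, -0.4, -0.4]
finger_gap: 0.0
time: 11.05
tool_pos: [402.7, 32.7, 200.6]
tcp_rot: [-180.0, -0.1, 10.2]
ft_force: [-0.2, 0.3, 0.6]
finger_gap: 0.5
[-0.19157329  0.31275555  0.62907793] [-142.4  -78.6]
scene pin 69 [ 16.33442737 -16.88508553] [  6.21786394 -28.20229621] [23.05194367 -9.19875321] [548.05437752 121.4577175   90.172957  ]
scene shell 290 [  6.0368933 119.299454 ] [-12.94735099  95.47427305] [ 19.46626771 135.81626007] [513.91877276 253.69624631  65.46340167]
[('spare_mid', [array([715., 110.,  35.])]), ('gluepot_mid', [array([374., 239.,  54.])]), ('driver_grip', [array([ 540., -106.,   20.])])]
top pin 55 [ 14.44810455 -20.29931255] [  6.62442049 -28.40218361] [ 23.13714851 -11.97411941] [546.79925097 117.76450517  93.5289158 ]
top shell 247 [ -3.390989   110.71551291] [-20.26732594  93.58068496] [ 19.78935089 132.78066487] [506.15115089 243.58520979  67.21868032]
[('spare_mid', [array([696., 101.,  36.])]), ('gluepot_mid', [array([364., 233.,  58.])]), ('driver_grip', [array([ 547., -106.,   24.])])]
```

View pics/sc4.png

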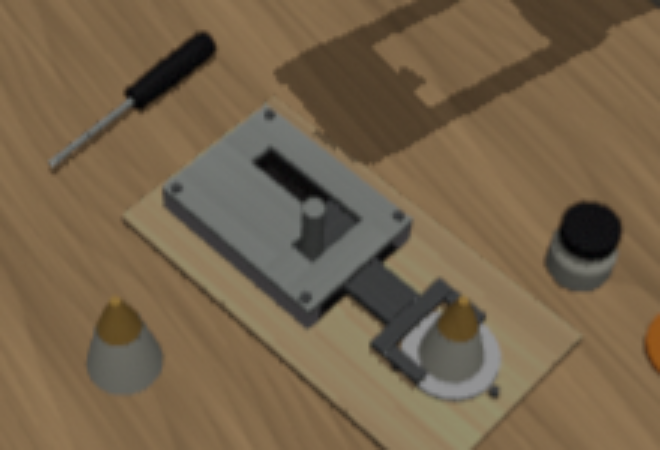

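The pin at (313,230) is at the end of the short leg, the jaw is closed and the spike stands unmoved. The arm is clear.

```bash
python3 -c "
from bench import hand_in
print(hand_in())"
```

```text
the job is handed in; nothing more can be done
None
```

The jig is closed and locked, and I handed the job in. `hand_in` gives no verdict, so the results below are my own checks.

- **Pushing:** I pushed the pin with shut fingers along the long leg until it hit the corner stop (force rose to about 7 N). I then went round it and pushed it along the short leg to its end stop (about 13 N). It was never between the fingers.
- **Pin:** after I backed off, depth from the top camera put it at jig (14.4, -20.3) mm, against the target of (15, -20). The scene camera read (16.3, -16.9) mm; it mostly sees the pin's near side, so I trust the top view more.
- **Spike and bystanders:** the spike's measured position changed by less than 1 mm between the first and last pictures. The spare spike and the jar match their starting positions in the top view to within the detector's accuracy. The screwdriver reads 11 mm different in the top view but only 4 mm in the scene view. I never worked near it and it looks unmoved in the last picture, so I put that down to detector scatter.
- **Finish:** the arm ended clear of everything, with the tool about 200 mm up, wrist force near zero, and about 11 s of robot time used.

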